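Clamp the tube rack on the bench shaker

ROBOT

A 6-joint arm with a two-finger parallel gripper is mounted at the origin on a cart in front of the work surface, level with it; the furniture and walls round the work are solid. World frame = base frame: x ahead of the robot, y to its left, z up, the work surface at z = 0. Lengths are in m, angles in degrees, forces in N, time in s.
With the tool pointing down it reaches from about 0.325 to 1 m from the base axis. Payload 5.1 kg.
Tool frame: the origin (TCP) lies at the very end of the fingers, on their centre line; the grasp point (between the pads) lies 19 mm behind it (ctrl.tcp_to_grasp is the distance from the TCP to the grasp point, in m); z points along the fingers, y is the line along which they close (so a half turn about z gives the same grasp; the last joint's range is limited). The gripper opens to 85 mm and grips with 20 to 120 N. Pads are 22 mm wide; open, the fingers measure 114 mm over their backs; the gripper's body (76 mm by 85 mm) begins 54 mm behind the grasp point. The pads swing forward as they close: fully open they stand 13 mm farther back than shut.
Start: joints at [-75.55, 7.093, 94.555, -0, 78.352, -4.733], TCP at [0.214, -0.614, 0.231] pointing down, gripper open.
Joint ranges: [-149.61, 149.61], [-58.7, 133.49], [1.44, 155.28], [-77.14, 257.14], [18.33, 153.61], [-166.67, 166.67]. Speed limits (degrees/s): [147.25, 147.25, 180, 180, 180, 180].

INTERFACE

Orientations are given as [roll, pitch, yaw] about the fixed x, y, z axes, in that order (R = Rz(yaw) Ry(pitch) Rx(roll)).
In Python, from rig import ctrl gives the robot as it stands.
- The arm moves only by the tool arm_command, never from a script. Its argument "series" is a list of rows, each a list of 7 numbers: the closure, from 0 (fully open) to 1 (shut), then the shift along the tool's x, y, z scaled (see below), then the turn, a rotation vector about the tool's x, y, z scaled (see below). In form: [[jaw, tx, ty, tz, ax, ay, az], ...]. A call has 1 to 5 rows; each row shifts and turns the commanded pose from where the row before left it, along the tool's axes as they then stand; what a row does not reach is not made up. The controller multiplies each number of a shift by 1000 mm and each number of a turn by 45 degrees. A row lasts 1/10 s, in which the tool goes at most 50 mm and 8.59 degrees, less where a joint would pass 70% of its speed; a pose out of reach is approached as far as the arm can. A call with a number of a shift or a turn outside -1 to 1 is refused whole. A call with a gripper value outside its range is refused whole. The fingers move at their own pace and stop on an object; the grip force is fixed at half the most. Time passes only in rows, so rows that do not move let the fingers close. It gives the time, the measured TCP pose, the force, the opening and the grip force at its end, in the units of the state.
- ctrl.get_state(): the state, without advancing time (a new reading comes with each control period).
- ctrl.read_camera(name): name is "scene" or "side" or "wrist"; returns a dict with "frame" (480x640x3 uint8, blue, green, red), "camera_matrix" (3x3 intrinsics, pixels), "extrinsics" (4x4, takes a point from camera to world coordinates); the wrist camera has in their place "hand_eye" (4x4, takes a point from camera to tool coordinates, whose origin is the TCP and whose axes are the flange's). Camera axes: x right, y up, looking along -z (the intrinsics and any distortion apply to the point x, -y, -z); pixel columns grow to the right and rows downward; lengths in m; the calibration is good to about 2 mm. A picture is of the moment at which its call begins: read the wrist's pose just before it. There is no depth.
- ctrl.finish_job(): hands the job in; it is judged then, once.
The state is a dict: "time": time; "q": joint angles; "dq": joint speeds; "joint_torque": joint torques, N m; "tool_pos": TCP position; "tcp_rot": TCP orientation; "wrist_force": force on the tool from outside, world axes, zero at the start; "moment": the same for the moment, N m; "grip_width": finger opening in m; "finger_force": force on a finger pad.
Only numpy, scipy, OpenCV 4.12 (cv2) and the standard library are available. Lean on these libraries where they do the work, as an engineer would, in place of code of your own. Each camera call takes 0.05 s, during which the arm holds its last target. There are 200 camera calls.

TASK

The rack of blood tubes stands loose on the bench shaker's platform and must be clamped before the shaker is started. Turn the wing knob of the sliding clamp jaw in line with the slot to free the jaw, push the jaw along the slot until the rack is held snug and square between it and the fixed fence, then lock the jaw there by turning the knob's wing back square across the slot. The tubes must stay standing in the rack, and the things round about must be left where they are.

Things in the scene. Friction and masses are not known exactly. Their poses are not given: they have to be found in the camera images.
- shaker: Low white bench shaker, 262 x 158 mm, fixed to the worktop, with a slotted aluminium platform 252 x 150 mm, its top 80 mm above the worktop. Origin on the worktop under its centre; x along the 9 mm slot down the platform's middle, towards the fixed fence; y out of the front panel, roughly towards the robot; z up. The jaw slides along the slot from the other end.
- jaw (a joint): Travel of the clamp jaw along the slot, m, 0 to 0.085, growing towards the fence. Its rubber face (104 mm wide, 22 mm high) stands at shaker x = -15 mm + travel, so the rack is snug at 0.065. Free, it slides stiffly (2.5 N) and stays where left; locked, it holds over 25 N. A flat foot 40 mm wide, 9 mm high, runs back from it to an upturned tail lip.
- knob (a joint): Angle of the jaw's black wing knob, rad: 0 = wing in line with the slot (jaw free), growing clockwise seen from above to 1.57 = square across the slot (end stop). The clamp bites from about 0.6, is tight above 1.2. Turning takes about 0.17 N m when free, up to about 0.3 N m when tight. It starts tight and stays where left.
- knob_grip (a point): Centre of the knob's wing, on its vertical axis, 57 mm above the platform, on the slot's line, 58 mm behind the jaw's face. Wing: bar 60 mm long, 14 mm thick, 22 mm tall on a 14 mm stem, with 14 mm free below it to a boss 30 mm wide. The point's x axis lies along the wing; at angle 0 it is the shaker's x.
- jaw_tail (a point): Middle of the rear face of the jaw's upturned tail lip, 12 mm above the platform, 96 mm behind the jaw's face. The lip is 40 mm wide and reaches from 1 to 23 mm above the platform; it may be pushed towards the fence. Axes as the shaker's.
- rack_center (a point): Centre of the black tube rack, 52 x 118 x 36 mm high, 0.16 kg (18 mm above the platform it stands on). It stands between jaw and fence with its long side roughly along them; x axis across its 52 mm, z up. The tubes in it reach up to 82 mm above the platform.
- tube_1: Sample tube, 76 mm long, about 13 mm thick with a 16 mm cap, standing in the rack. Origin at its foot, z along it.
- tube_2: Sample tube, 72 mm long, standing in the middle of the rack; as above.
- tube_3: Sample tube, 74 mm long, standing in the rack; as above.
- saline: Bystander: dropper bottle 46 mm across, 128 mm high, beside the fence end of the shaker. Origin at the centre of its foot.
- stain: Bystander: smaller dropper bottle 33 mm across, 88 mm high, beside the fence end of the shaker. Origin at the centre of its foot.
- slide_box: Bystander: flat slide box 75 x 102 x 33 mm, on the worktop to the left. Origin at the centre of its underside.
- cup_a: Bystander: lidded specimen cup 68 mm across, 72 mm high, to the right. Origin at the centre of its foot.
- cup_b: Bystander: another lidded specimen cup of the same size, to the right. Origin at the centre of its foot.
- fence_face (a point): Middle of the fixed fence's black rubber face, at shaker x = +102 mm, 13.5 mm above the platform. The fence is an aluminium bar across the slot, 130 mm long and 27 mm high. Axes as the shaker's.
- vial: Bystander: small strip vial 33 x 28 mm, 60 mm high, on the worktop beyond the jaw's end of the shaker. Origin at the centre of its foot.

How it is judged (in metres and radians):
On the way, in this order (a step that is already met when the one before it is completed fails the run):
1. the knob is turned free (below 0.5 rad), the rack not yet clamped (value of joint knob below 0.5 rad and value of joint jaw below 0.055 m), for 0.1 s.
2. with the knob still free, the jaw has been slid home so that the rack stands snug and square against the fence (value of joint knob below 0.6 rad and value of joint jaw above 0.0625 m and angle between the x axis of rack_center and the x axis of shaker, either way round below 0.04 rad), for 0.1 s.
At the end, for the whole second after the job is handed in: Knob tight (above 1.2 rad); rack snug between jaw and fence (jaw travel 62.5 to 68 mm; rack centre at shaker x 73 to 79 mm, within 30 mm of the slot line), square within 0.04 rad, flat on the platform; all three tubes stand in the rack, within 0.2 rad of upright (value of joint knob above 1.2 rad and value of joint jaw between 0.0625 and 0.068 m and angle between the x axis of rack_center and the x axis of shaker, either way round below 0.04 rad and x of rack_center in the frame of shaker between 0.073 and 0.079 m and y of rack_center in the frame of shaker between -0.03 and 0.03 m and z of rack_center in the frame of shaker between 0.095 and 0.102 m and angle between each of tube_1, tube_2, tube_3's own z axis and vertical below 0.2 rad and distance between each of tube_1, tube_3 and rack_center below 0.05 m and distance between tube_2 and rack_center below 0.025 m); the robot touches nothing.
It fails at once if a bystander (bottle, vial, slide box or cup) is shifted by more than 25 mm or tipped over (distance of any of saline, stain, slide_box, cup_a, cup_b, vial from where it was at the start of the episode above 0.025 m or angle between any of saline, stain, cup_a, cup_b, vial's own z axis and vertical above 0.5 rad).
It also fails if it takes over 56 s, if anything falls off the work surface, if the arm or the gripper's body presses on something with over 40 N, if the wrist force passes 120 N, or if a joint passes its speed limit or range.

## Working session

There is one attempt and no reset: what is moved stays moved. The work goes in short steps, Python scripts to look and compute and a tool call to move; the robot and the scene stay as the last step left them, time stands still between calls to the robot, and variables do not carry over. Pictures are saved under pics/ and viewed, at most 10 in all, crops included, and the job is handed in when it is done.

Besides the shell and the picture viewer there is one more tool, called as name(argument=value, ...) on one line, values as JSON. arm_command: Moves the arm, as the interface text tells. Shifts and turns lie within -1 to 1; 1 stands for 1000 mm of shift or 45 degrees of turn. Its arguments: {"type":"object","properties":{"series":{"type":"array","items":{"type":"array","items":{"type":"number","minimum":-1,"maximum":1}}}},"required":["series"]}

```bash
mkdir -p pics; ls; cat > h.py <<'E'
import numpy as np, cv2
from scipy.spatial.transform import Rotation as R
from rig import ctrl
def shot(n,f=None):
    s=ctrl.get_state(); c=ctrl.read_camera(n)
    if f: cv2.imwrite('pics/'+f,c['frame'])
    if 'extrinsics' in c: E=np.array(c['extrinsics'])
    else:
        T=np.eye(4); T[:3,:3]=R.from_euler('xyz',s['tcp_rot'],degrees=True).as_matrix(); T[:3,3]=s['tool_pos']
        E=T@np.array(c['hand_eye'])
    return c['frame'],np.array(c['camera_matrix']),E
def ray(K,E,px,z):
    d=np.linalg.inv(K)@[px[0],px[1],1]; d=E[:3,:3]@(d*[1,-1,-1]); o=E[:3,3]
    return o+d*(z-o[2])/d[2]
def proj(K,E,P):
    p=np.linalg.inv(E)@np.append(P,1); p=p[:3]*[1,-1,-1]; u=K@p; return u[:2]/u[2]
E
python3 - <<'E'
from h import *
print(ctrl.get_state())
for n in('scene','side'):
    f,K,E=shot(n,n+'0.png'); print(n,K.tolist(),E.round(3).tolist())
    np.savez(n+'0.npz',K=K,E=E)
E
```

```text
pics
{'time': 0.0, 'q': array([-7.55489389e+01,  7.13432586e+00,  9.46361395e+01,  1.91304171e-04,
        7.83521280e+01, -4.73178460e+00]), 'dq': array([0.07199591, 0.00216673, 0.02054873, 0.06423664, 0.01482038,
       0.01926474]), 'joint_torque': array([-1.45078269e-03, -4.23613358e+01, -3.65453625e+01, -1.70369481e-04,
        7.12038396e-03,  2.09702058e-06]), 'tool_pos': array([ 0.21340466, -0.61330416,  0.23002243]), 'tcp_rot': array([-1.79877840e+02, -1.02995248e-02,  1.91827959e+01]), 'wrist_force': array([ 0.37518805, -0.2597629 ,  0.11267267]), 'moment': array([ 0.04688049, -0.03039812,  0.04582228]), 'finger_force': 0.0, 'grip_width': 0.08527561532211946}
scene [[570.2900400051072, 0.0, 328.3020068577945], [0.0, 570.2900400051072, 237.2607697689013], [0.0, 0.0, 1.0]] [[-0.847, 0.219, -0.485, -0.242], [-0.532, -0.355, 0.768, 1.115], [-0.004, 0.909, 0.417, 0.753], [0.0, 0.0, 0.0, 1.0]]
side [[492.89606081681916, 0.0, 317.5628442091224], [0.0, 492.89606081681916, 244.66507099246616], [0.0, 0.0, 1.0]] [[0.912, 0.147, -0.383, -0.079], [-0.41, 0.345, -0.845, -1.358], [0.008, 0.927, 0.375, 0.689], [0.0, 0.0, 0.0, 1.0]]
```

View pics/scene0.png

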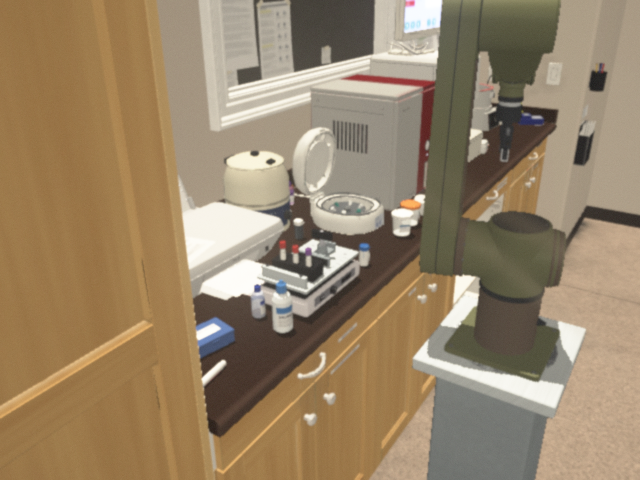

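View pics/side0.png

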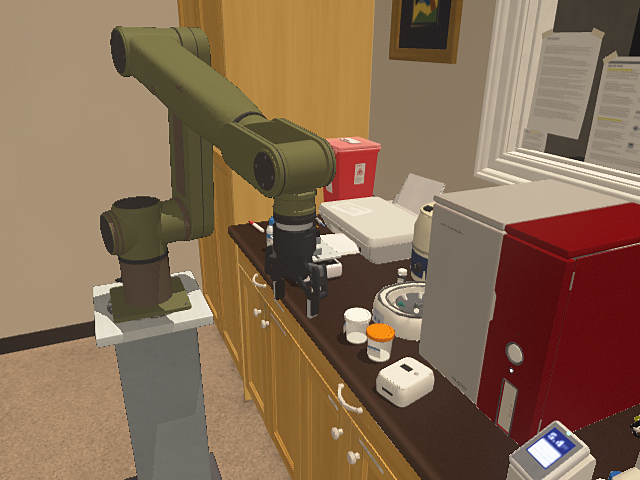

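The scene view shows the shaker around (310,275), with the fence and bottles at the near-left end and the knob at about (326,248). The side view is blocked by the arm. I'll enlarge the shaker.

```bash
python3 - <<'E'
from h import *
f=cv2.imread('pics/scene0.png')
cv2.imwrite('pics/crop0.png',cv2.resize(f[220:340,230:390],None,fx=5,fy=5,interpolation=cv2.INTER_CUBIC))
d=np.load('scene0.npz')
for p in [(311,276),(326,248)]: print(ray(d['K'],d['E'],p,0.08))
E
```

```text
[0.45525619 0.09195979 0.08      ]
[ 0.50886609 -0.06165779  0.08      ]
```

View pics/crop0.png

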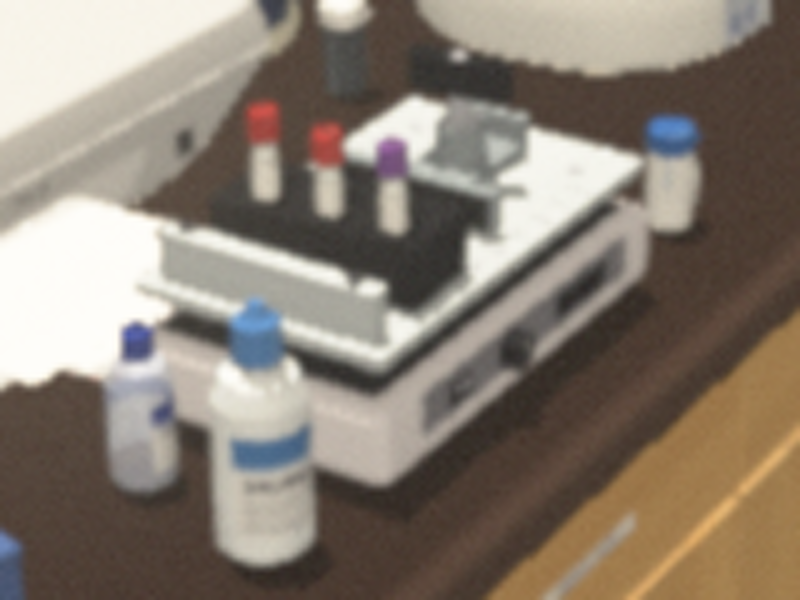

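The crop shows these platform corners: fence/front (307,294), jaw/front (359,252), jaw/back (313,239) and fence/back (258,277). The black wing lies across the slot at about (322,234).

```bash
cat >> h.py <<'E'
E
python3 - <<'E'
from h import *
d=np.load('scene0.npz');K,E=d['K'],d['E']
P=[ray(K,E,(230+a/5,220+b/5),.08) for a,b in[(385,368),(645,160),(415,95),(140,285)]]
for p in P: print(p.round(3))
P=np.array(P); print('c',P.mean(0).round(3),[np.linalg.norm(P[i]-P[i-1]).round(3) for i in range(4)])
x=(P[0]-P[1]+P[3]-P[2]);print('yaw',np.degrees(np.arctan2(x[1],x[0])))
print('wing',ray(K,E,(322.5,234),.137))
E
```

```text
[0.416 0.168 0.08 ]
[ 0.42  -0.087  0.08 ]
[ 0.571 -0.092  0.08 ]
[0.563 0.165 0.08 ]
c [0.493 0.038 0.08 ] [np.float64(0.148), np.float64(0.255), np.float64(0.151), np.float64(0.257)]
yaw 91.42340779498198
wing [ 0.49831629 -0.0285248   0.137     ]
```

```bash
python3 - <<'E'
from h import *
c=ctrl.read_camera('wrist'); print(np.round(c['hand_eye'],3).tolist(), np.round(c['camera_matrix'],0).tolist())
d=np.load('scene0.npz')
for p in [(311,215),(383,222),(348,231),(312,195)]: print(ray(d['K'],d['E'],p,0.0).round(3))
E
```

```text
[[0.0, 0.95, 0.312, 0.08], [1.0, -0.0, 0.0, 0.001], [0.0, 0.312, -0.95, -0.142], [0.0, 0.0, 0.0, 1.0]] [[339.0, 0.0, 318.0], [0.0, 339.0, 242.0], [0.0, 0.0, 1.0]]
[ 0.783 -0.396  0.   ]
[ 0.543 -0.472  0.   ]
[ 0.605 -0.346  0.   ]
[ 0.89  -0.563  0.   ]
```

arm_command(series=[[0,0.031,-0.032,-0.01,0,0,0],[0,0.031,-0.032,-0.01,0,0,0],[0,0.031,-0.032,-0.01,0,0,0],[0,0.031,-0.032,-0.01,0,0,0],[0,0.031,-0.032,-0.01,0,0,0]])

```text
time: 0.65
tool_pos: [0.3077, -0.4101, 0.2813]
tcp_rot: [-180.0, -0.0, 19.2]
wrist_force: [1.2, -0.8, 0.7]
grip_width: 0.0855
finger_force: 0.0
```

arm_command(series=[[0,0.033,-0.033,0,0,0,0],[0,0.033,-0.033,0,0,0,0],[0,0.033,-0.033,0,0,0,0],[0,0.033,-0.033,0,0,0,0],[0,0.033,-0.033,0,0,0,0]])

```text
time: 1.15
tool_pos: [0.4092, -0.2, 0.2812]
tcp_rot: [180.0, -0.0, 19.2]
wrist_force: [1.0, 0.2, -0.6]
grip_width: 0.085
finger_force: 0.0
```

arm_command(series=[[0,0.033,-0.033,0,0,0,0],[0,0.033,-0.033,0,0,0,0],[0,0.033,-0.033,0,0,0,0],[0,0.03,-0.03,0,0,0,0],[0,0,0,0,0,0,0.13]])

```text
time: 1.65
tool_pos: [0.4894, -0.0335, 0.2809]
tcp_rot: [-179.9, 0.0, 13.5]
wrist_force: [0.2, -0.7, 1.5]
grip_width: 0.0855
finger_force: 0.0
```

arm_command(series=[[0,0,0,0,0,0,0.13],[0,0,0,0,0,0,0.135],[0,0,0,0,0,0,0],[0,0,0,0,0,0,0]])

```text
time: 2.05
tool_pos: [0.4883, -0.0376, 0.2811]
tcp_rot: [-180.0, 0.0, 1.5]
wrist_force: [0.2, 0.0, 0.2]
grip_width: 0.0855
finger_force: 0.0
```

```bash
python3 - <<'E'
from h import *
f,K,E=shot('wrist','w1.png'); np.savez('w1.npz',K=K,E=E); s=ctrl.get_state(); print(s['tool_pos'],s['tcp_rot'],s['q'].round(1))
E
```

```text
[ 0.48829686 -0.03765118  0.281141  ] [-1.79995494e+02  1.66706228e-02  1.50098547e+00] [-10.7 -15.2 110.9   0.   84.3  77.8]
```

View pics/w1.png

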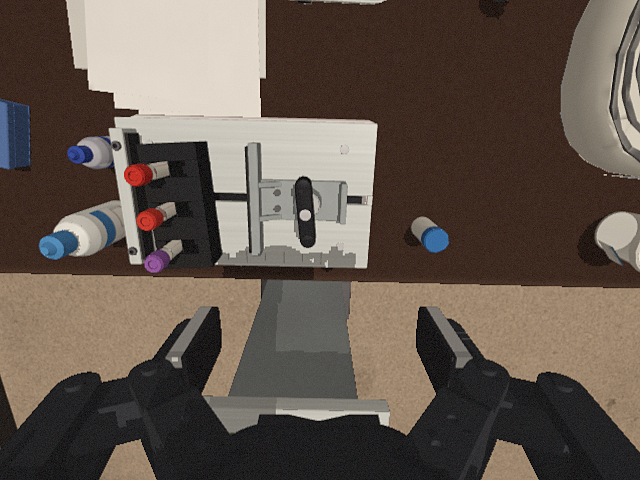

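The wrist view shows the black wing centred at about (305,212), running from (304,178) to (307,246). The jaw is at x≈253 and the slot runs along row ≈198. There is a gap between the rack and the jaw.

```bash
cat > wing.py <<'E'
from h import *
def wing(f,K,E,box,z=.148):
    x0,x1,y0,y1=box
    m=(f.max(2)<60).astype(np.uint8); k=np.zeros_like(m); k[y0:y1,x0:x1]=m[y0:y1,x0:x1]
    k=cv2.morphologyEx(k,cv2.MORPH_OPEN,np.ones((7,7)))
    c=max(cv2.findContours(k,0,2)[0],key=cv2.contourArea)
    Q=np.array([ray(K,E,p,z)[:2] for p in c[:,0]],np.float32)
    return cv2.minAreaRect(Q*1000), cv2.boundingRect(c)
E
python3 - <<'E'
from wing import *
d=np.load('w1.npz');K,E=d['K'],d['E'];f=cv2.imread('pics/w1.png')
print(wing(f,K,E,(285,330,165,258)))
for p in [(304,179),(307,245)]: print('wing end',ray(K,E,p,.148).round(4))
for p in [(220,196),(240,197),(365,201)]: print('slot',ray(K,E,p,.08).round(4))
for p in [(118,118),(377,123),(368,268),(130,267)]: print('plat',ray(K,E,p,.08).round(4))
print('jaw face',ray(K,E,(248,200),.102).round(4))
E
```

```text
(((516.9107666015625, -25.974979400634766), (21.391799926757812, 13.88451862335205), 1.556023359298706), (295, 183, 18, 27))
wing end [ 0.5308 -0.0262  0.148 ]
wing end [ 0.4749 -0.0295  0.148 ]
slot [0.5021 0.0617 0.08  ]
slot [0.5016 0.0414 0.08  ]
slot [ 0.5009 -0.0863  0.08  ]
plat [0.5742 0.1538 0.08  ]
plat [ 0.5764 -0.0924  0.08  ]
plat [ 0.4271 -0.0947  0.08  ]
plat [0.4212 0.1647 0.08  ]
jaw face [0.5032 0.0288 0.102 ]
```

arm_command(series=[[0,0.014,-0.009,0.02,0,0,-0.02],[0,0,0,0.04,0,0,0],[0,0,0,0.04,0,0,0],[0,0,0,0,0,0,0]])

```text
time: 2.5
tool_pos: [0.498, -0.0277, 0.1748]
tcp_rot: [-179.9, 0.7, 2.4]
wrist_force: [-0.5, 0.0, -0.8]
grip_width: 0.0854
finger_force: 0.0
```

```bash
python3 - <<'E'
from h import *
f,K,E=shot('wrist','w2.png'); np.savez('w2.npz',K=K,E=E); s=ctrl.get_state(); print(s['tool_pos'],s['tcp_rot'])
E
```

```text
[ 0.50013061 -0.02803219  0.17850101] [-179.92154017    0.37164062    2.34510468]
```

View pics/w2.png

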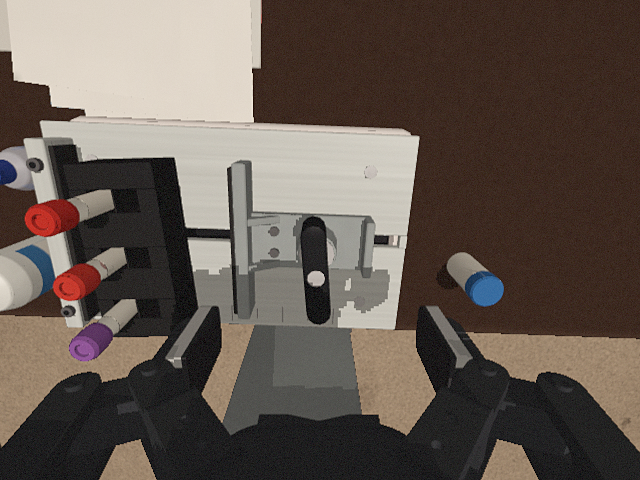

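The wing now runs from (313,217) to (319,323), with its centre dot at (316,278). The jaw plate is at x≈237, and the rack's jaw-side edge is about 180–195.

```bash
python3 - <<'E'
from h import *
d=np.load('w2.npz');K,E=d['K'],d['E']
for p in [(313,217),(319,323),(316,278)]: print('wing',ray(K,E,p,.148).round(4))
for p in [(190,232),(228,234),(385,240)]: print('slot',ray(K,E,p,.08).round(4))
s=ctrl.get_state(); print(s['tool_pos'],s['tcp_rot'])
E
```

```text
wing [ 0.5357 -0.0247  0.148 ]
wing [ 0.4737 -0.0303  0.148 ]
wing [ 0.5017 -0.0275  0.148 ]
slot [0.5028 0.0649 0.08  ]
slot [0.5025 0.0373 0.08  ]
slot [ 0.5027 -0.0774  0.08  ]
[ 0.50013061 -0.02803219  0.17850101] [-179.92154017    0.37164062    2.34510468]
```

arm_command(series=[[0,0,0,0.03,0,0,-0.02],[0,0,0,0.03,0,0,-0.01],[0,0,0,0,0,0,0],[0,0,0,0,0,0,0]])

```text
time: 2.95
tool_pos: [0.5034, -0.0285, 0.1236]
tcp_rot: [180.0, -0.1, 3.7]
wrist_force: [0.1, 0.5, 0.7]
grip_width: 0.0855
finger_force: 0.0
```

arm_command(series=[[1,0,0,0,0,0,0],[1,0,0,0,0,0,0],[1,0,0,0,0,0,0],[1,0,0,0,0,0,0],[1,0,0,0,0,0,0]])

```text
time: 3.45
tool_pos: [0.5024, -0.0261, 0.122]
tcp_rot: [-179.7, -0.0, 3.6]
wrist_force: [-4.0, 9.7, 14.9]
grip_width: 0.0134
finger_force: 60.6
```

arm_command(series=[[1,0,0,0,0,0,0],[1,0,0,0,0,0,0],[1,0,0,0,0,0,0],[1,0,0,0,0,0,0],[1,0,0,0,0,0,0]])

```text
time: 3.95
tool_pos: [0.5024, -0.0261, 0.1222]
tcp_rot: [-179.7, -0.0, 3.7]
wrist_force: [-1.4, 9.0, 4.5]
grip_width: 0.0133
finger_force: 58.6
```

arm_command(series=[[1,0,-0.002,0,0,0,-0.08],[1,0,0,0,0,0,-0.14],[1,0,0,0,0,0,-0.14],[1,0,0,0,0,0,-0.14],[1,0,0,0,0,0,-0.14]])

```text
time: 4.45
tool_pos: [0.5022, -0.0256, 0.1221]
tcp_rot: [-179.9, -0.1, 32.7]
wrist_force: [-1.7, 3.0, 4.7]
grip_width: 0.013
finger_force: 58.2
```

arm_command(series=[[1,0,0,0,0,0,-0.14],[1,0,0,0,0,0,-0.14],[1,0,0,0,0,0,-0.14],[1,0,0,0,0,0,-0.14],[1,0,0,0,0,0,0]])

```text
time: 4.95
tool_pos: [0.502, -0.0257, 0.1221]
tcp_rot: [-179.9, -0.0, 57.7]
wrist_force: [-3.2, 1.9, 5.4]
grip_width: 0.0131
finger_force: 58.9
```

arm_command(series=[[1,0,0,0,0,0,-0.15],[1,0,0,0,0,0,-0.15],[1,0,0,0,0,0,-0.15],[1,0,0,0,0,0,-0.14],[1,0,0,0,0,0,-0.13]])

```text
time: 5.45
tool_pos: [0.5015, -0.0257, 0.1221]
tcp_rot: [-179.9, -0.1, 90.2]
wrist_force: [-5.8, 2.7, 6.3]
grip_width: 0.0131
finger_force: 58.4
```

arm_command(series=[[1,0,0,0,0,0,0],[1,0,0,0,0,0,0],[1,0,0,0,0,0,0]])

```text
time: 5.75
tool_pos: [0.5015, -0.0258, 0.1221]
tcp_rot: [-179.9, -0.1, 90.0]
wrist_force: [-5.0, 2.2, 6.4]
grip_width: 0.0129
finger_force: 58.8
```

```bash
python3 - <<'E'
from h import *
s=ctrl.get_state(); print(s['tool_pos'],s['tcp_rot'],s['wrist_force'],s['moment'])
f,K,E=shot('scene'); g,K2,E2=shot('wrist')
a=cv2.resize(f[215:335,240:400],(640,480),interpolation=cv2.INTER_CUBIC)
cv2.imwrite('pics/c3.png',cv2.resize(np.hstack([a,g]),(800,300)))
E
```

```text
[ 0.50150165 -0.02576476  0.12210125] [-1.79887287e+02 -6.08990393e-02  8.99794939e+01] [-4.98085631  2.18325607  6.41823939] [0.44440265 0.83757871 0.05917886]
```

View pics/c3.png

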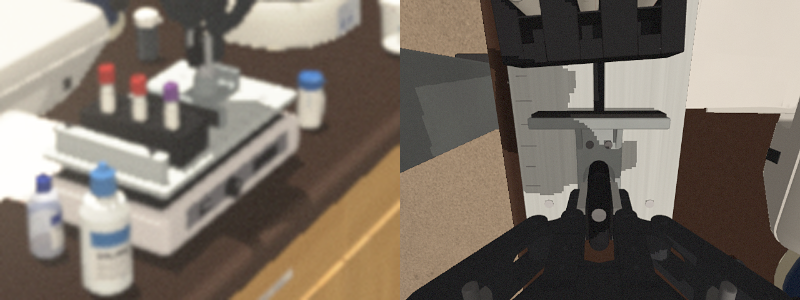

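The wing is now in line with the slot and held firmly, so the jaw is free. Next I push it along tool x, which is the slot direction.

arm_command(series=[[1,0.004,0,0,0,0,0],[1,0.005,0,0,0,0,0],[1,0.005,0,0,0,0,0],[1,0.005,0,0,0,0,0],[1,0.005,0,0,0,0,0]])

```text
time: 6.35
tool_pos: [0.5015, -0.0029, 0.1221]
tcp_rot: [-179.9, 0.1, 90.0]
wrist_force: [-4.3, -3.1, 6.6]
grip_width: 0.0128
finger_force: 58.7
```

arm_command(series=[[1,0.004,0,0,0,0,0],[1,0.004,0,0,0,0,0],[1,0.004,0,0,0,0,0],[1,0.004,0,0,0,0,0],[1,0.004,0,0,0,0,0]])

```text
time: 6.85
tool_pos: [0.5014, 0.0169, 0.1221]
tcp_rot: [-179.9, 0.1, 90.0]
wrist_force: [-5.9, -3.8, 7.2]
grip_width: 0.0131
finger_force: 58.8
```

```bash
cat > look.py <<'E'
import sys
from h import *
s=ctrl.get_state(); print(s['tool_pos'],s['tcp_rot'],s['wrist_force'],s['moment'])
f,K,E=shot('scene','s_'+sys.argv[1]); g,K2,E2=shot('wrist','w_'+sys.argv[1])
np.savez(sys.argv[1]+'.npz',K=K,E=E,K2=K2,E2=E2)
a=cv2.resize(f[215:335,240:400],(640,480),interpolation=cv2.INTER_CUBIC)
cv2.imwrite('pics/'+sys.argv[1],cv2.resize(np.hstack([a,g]),(800,300)))
E
python3 look.py c4.png
```

```text
[0.50142698 0.01687294 0.12211685] [-1.79878912e+02  1.39020608e-01  8.99879455e+01] [-5.89534652 -3.79942579  7.16172431] [-0.48545795  0.91349299 -0.01624136]
```

View pics/c4.png

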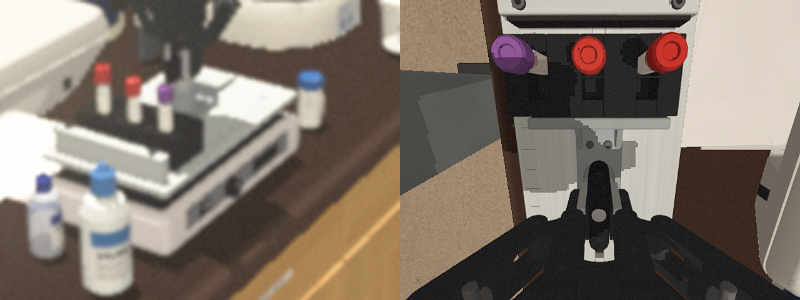

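The jaw has reached the rack. A small gap to the fence remains at the top of the wrist image. I'll carry on slowly and watch the force.

arm_command(series=[[1,0.003,-0.001,0,0,0,0],[1,0.003,0,0,0,0,0],[1,0.003,0,0,0,0,0],[1,0.003,0,0,0,0,0],[1,0.002,0,0,0,0,0]])

```text
time: 7.45
tool_pos: [0.5013, 0.0275, 0.1221]
tcp_rot: [180.0, 0.6, 90.1]
wrist_force: [-3.6, -24.1, 6.8]
grip_width: 0.0128
finger_force: 58.7
```

arm_command(series=[[1,0.002,0,0,0,0,0],[1,0.002,0,0,0,0,0],[1,0.001,0,0,0,0,0],[1,0,0,0,0,0,0]])

```text
time: 7.85
tool_pos: [0.5013, 0.0277, 0.1222]
tcp_rot: [-180.0, 1.2, 90.1]
wrist_force: [-3.6, -37.4, 4.9]
grip_width: 0.0131
finger_force: 58.7
```

arm_command(series=[[1,-0.003,0,0,0,0,0],[1,0,0,0,0,0,0],[1,0,0,0,0,0,0]])

```text
time: 8.15
tool_pos: [0.5013, 0.0275, 0.1222]
tcp_rot: [-180.0, 0.8, 90.0]
wrist_force: [-3.5, -25.1, 5.7]
grip_width: 0.013
finger_force: 58.7
```

```bash
python3 look.py c5.png
```

```text
[0.50132814 0.02754853 0.12215728] [-179.99321116    0.78230381   90.03905331] [ -3.48146807 -25.08591435   5.6924492 ] [-3.82221191  0.47595275 -0.1001842 ]
```

View pics/w_c5.png

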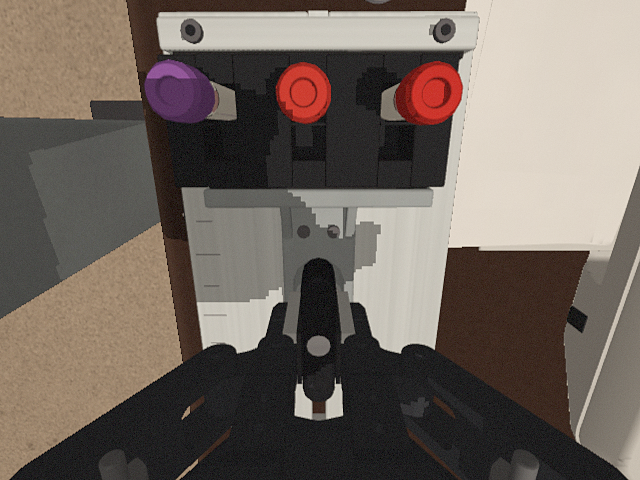

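The rack is flush against both fence and jaw, with its edge level at row 187, and all tubes are standing. Now I turn the wing back to lock the jaw, keeping a light push on it.

arm_command(series=[[1,-0.002,0,0,0,0,0],[1,0,0,0,0,0,0.1],[1,0,0,0,0,0,0.14],[1,0,0,0,0,0,0.14],[1,0,0,0,0,0,0.14]])

```text
time: 8.75
tool_pos: [0.5017, 0.0273, 0.1222]
tcp_rot: [179.7, 0.5, 66.4]
wrist_force: [-0.5, -18.0, 4.2]
grip_width: 0.0132
finger_force: 58.8
```

arm_command(series=[[1,0,0,0,0,0,0.14],[1,0,0,0,0,0,0.14],[1,0,0,0,0,0,0.14],[1,0,0,0,0,0,0.14],[1,0,0,0,0,0,0.14]])

```text
time: 9.25
tool_pos: [0.5022, 0.027, 0.1222]
tcp_rot: [179.4, 0.2, 34.9]
wrist_force: [-0.5, -19.7, 2.7]
grip_width: 0.0128
finger_force: 58.8
```

arm_command(series=[[1,0,0,0,0,0,0.14],[1,0,0,0,0,0,0.14],[1,0,0,0,0,0,0.14],[1,0,0,0,0,0,0.14],[1,0,0,0,0,0,0]])

```text
time: 9.75
tool_pos: [0.5024, 0.0266, 0.1222]
tcp_rot: [179.3, -0.1, 9.9]
wrist_force: [1.6, -21.2, 2.8]
grip_width: 0.013
finger_force: 58.8
```

arm_command(series=[[1,0,0,0,0,0,0.1],[1,0,0,0,0,0,0.06],[1,0,0.002,0,0,0,0],[1,0,0.002,0,0,0,0],[1,0,0,0,0,0,0]])

```text
time: 10.25
tool_pos: [0.5024, 0.0262, 0.1221]
tcp_rot: [179.8, -0.2, 2.7]
wrist_force: [0.6, -7.9, 3.7]
grip_width: 0.013
finger_force: 59.2
```

```bash
python3 -c "
from h import *
s=ctrl.get_state(); print(s['tool_pos'],s['tcp_rot'],s['wrist_force'],s['moment'])"
```

```text
[0.50238873 0.02615921 0.12214576] [ 1.79807190e+02 -1.52321024e-01  2.71485536e+00] [ 0.61795235 -7.91285866  3.65443488] [-1.19036243 -0.11716206  0.12548128]
```

arm_command(series=[[1,0,0.001,0,0,0,0],[0.4,0,0,0,0,0,0],[0.4,0,0,0,0,0,0],[0.4,0,0,0,0,0,0],[0.4,0,0,0,0,0,0]])

```text
time: 10.75
tool_pos: [0.5009, 0.0271, 0.1209]
tcp_rot: [-180.0, 0.0, 2.8]
wrist_force: [0.2, 0.5, 0.5]
grip_width: 0.0515
finger_force: 0.0
```

arm_command(series=[[0.4,0,0,-0.02,0,0,0],[0.4,0,0,-0.03,0,0,0],[0.4,0,0,-0.04,0,0,0],[0.4,0,0,-0.04,0,0,0],[0.4,0,0,0,0,0,0]])

```text
time: 11.25
tool_pos: [0.5045, 0.0268, 0.2587]
tcp_rot: [179.9, -0.7, 2.8]
wrist_force: [-0.3, 0.1, 1.7]
grip_width: 0.0511
finger_force: 0.0
```

arm_command(series=[[0.4,0,0,0,0,0,0],[0.4,0,0,0,0,0,0]])

```text
time: 11.45
tool_pos: [0.5005, 0.0269, 0.2497]
tcp_rot: [-180.0, 0.1, 2.8]
wrist_force: [0.4, -0.5, -0.8]
grip_width: 0.0513
finger_force: 0.0
```

```bash
python3 look.py c6.png
```

```text
[0.50049977 0.02691881 0.24972625] [-1.79975683e+02  1.41019742e-01  2.76143650e+00] [ 0.35920662 -0.5007874  -0.79144467] [-0.00926786 -0.00742195  0.03729432]
```

View pics/w_c6.png

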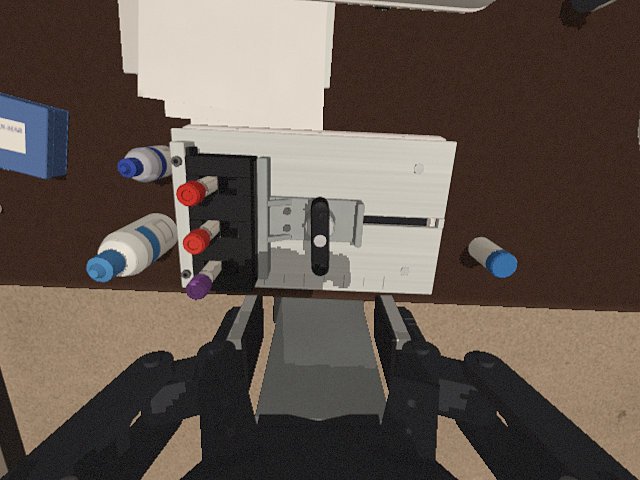

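The wing lies square across the slot, with ends at (319,198) and (320,275). The rack looks flush between fence and jaw, and the tubes are upright. A quick numeric check comes next.

```bash
python3 - <<'E'
from h import *
d=np.load('c6.png.npz');K,E=d['K2'],d['E2']
r=lambda p,z:ray(K,E,p,z)
ang=lambda a,b:np.degrees(np.arctan2(*(b-a)[1::-1])).round(1)
f=cv2.imread('pics/w_c6.png').max(2).astype(int)
# rack top / jaw plate edge (dark->light) per row
pts=[]
for y in range(172,276,4):
    row=f[y,235:275]; pts.append((235+np.argmax(np.diff(cv2.blur(row.astype(np.float32).reshape(1,-1),(3,1))[0])),y))
Q=np.array([r(p,.116) for p in pts]); k=np.polyfit(Q[:,0],Q[:,1],1)
print('rack/jaw edge slope deg',np.degrees(np.arctan(k[0])),'y',Q[:,1].round(4))
print('wing',ang(r((320,275),.148),r((319,198),.148)))
print('slot',ang(r((425,222),.08),r((365,219),.08)))
print('plat back edge',ang(r((455,142),.08),r((172,128),.08)),'front',ang(r((434,293),.08),r((183,287),.08)))
print('fence top outer edge',ang(r((183,290),.107),r((171,142),.107)), 'jaw',r((258,220),.102),'fence',r((187,220),.107))
E
```

```text
rack/jaw edge slope deg -6.3134170374689775 y [0.0673 0.0673 0.0673 0.0673 0.0673 0.0673 0.0779 0.0779 0.0771 0.078
 0.0772 0.0772 0.0772 0.0773 0.0773 0.0773 0.0774 0.0782 0.0672 0.0774
 0.0783 0.0784 0.0775 0.0776 0.0776 0.0776]
wing 3.6
slot 89.9
plat back edge 90.1 front 91.3
fence top outer edge -0.2 jaw [0.50253548 0.07880557 0.102     ] fence [0.50090055 0.13914722 0.107     ]
```

```bash
python3 -c "
from rig import ctrl
print(ctrl.finish_job())"
```

```text
the job is handed in; nothing more can be done
None
```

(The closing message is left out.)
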